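# Find the rocking lid on the walnut box and press it home

### The arm

A 6-joint arm with a two-finger parallel gripper is mounted at the origin on the work surface. World frame = base frame: x ahead of the robot, y to its left, z up, the work surface at z = 0. Lengths are in m, angles in rad, forces in N, time in s.
With the tool pointing down it reaches from about 0.25 to 0.725 m from the base axis. Payload 9.7 kg.
Tool frame: the origin (TCP) lies at the very end of the fingers, on their centre line; the grasp point (between the pads) lies 19 mm behind it; z points along the fingers, x is the direction in which the jaws open and shut, and the axes are right-handed (so a half turn about z gives the same grasp; the last joint's range is limited). The gripper opens to 85 mm and grips with 20 to 120 N. Pads are 22 mm wide; open, the fingers measure 114 mm over their backs; the gripper's body (76 mm by 85 mm) begins 54 mm behind the grasp point. The pads swing forward as they close: fully open they stand 13 mm farther back than shut.
Start: joints at [-1.309, 0.087, 0.176, 1.66, 0, 1.571], TCP at [0.142, -0.531, 0.2] pointing down, gripper open.
Joint ranges: [-3.13, 3.13], [-0.85, 1.81], [-1.15, 1.24], [-2.2, 2.28], [-1.44, 1.52], [-3.14, 3.14]. Speed limits (rad/s): [2.22, 2.22, 2.57, 3.14, 3.14, 3.14].

### API

Orientations are given as [roll, pitch, yaw] about the fixed x, y, z axes, in that order (R = Rz(yaw) Ry(pitch) Rx(roll)).
In Python, from rig import get_obs, imaging, sign_off, boxes_of gives the robot as it stands.
- The arm moves only by the shell command python3 -m jog 'ROWS' [FORCE]. ROWS is text: rows parted by semicolons, each of 7 numbers parted by spaces: the closure, from 0 (fully open) to 1 (shut), then the shift along the tool's x, y, z in cm, then the turn, a rotation vector about the tool's x, y, z in degrees. A call has 1 to 20 rows; each row shifts and turns the pose as measured when the row begins, along the tool's axes as they then stand; what a row does not reach is not made up. A row lasts 1/8 s, in which the tool goes at most 62.5 mm and 10.7 degrees, less where a joint would pass 70% of its speed; a pose out of reach is approached as far as the arm can. A call with a gripper value outside its range is refused whole. The fingers move at their own pace and stop on an object; FORCE is the grip in N (left out, the last holds). Time passes only in rows, so rows that do not move let the fingers close. It gives the time, the measured TCP pose, the force and the opening at its end, in the units of the state.
- get_obs(): the state, without advancing time (a new reading comes with each control period).
- imaging.read_camera(name): name is "scene" or "top" or "wrist"; returns a dict with "frame" (480x640x3 uint8, red, green, blue), "fovy" (degrees; the focal length in pixels is half the picture's height over the tangent of half this angle, whatever the lens; pixels are square), "cx", "cy" (the principal point, pixels), "pose" (4x4, takes a point from camera to world coordinates). Camera axes: x right, y up, looking along -z (the intrinsics and any distortion apply to the point x, -y, -z); pixel columns grow to the right and rows downward; lengths in m; the calibration is good to about 2 mm. A picture is of the moment at which its call begins. There is no depth.
- sign_off(): hands the job in, once; it reports no verdict.
Trained networks look in the newest picture that a camera, given by its name, has taken for a name from the list of things; names that differ only in an ending like _2 or _b are one class to them, and where a whole thing is asked for, a point or a joint stands for the part that bears it (a point fixed in the world has none). Each returns a list of dicts, best first, with "conf" (0 to 1); they miss things now and then, are a little off and sometimes report something else, mostly with a low value. They report only what shows in the picture. A call takes as long as a camera call.
- boxes_of(thing, camera): "centre" ([column, row] in pixels, amid what is visible of it).
The state is a dict: "time_s": time; "joint_pos": joint angles; "qd": joint speeds; "effort": joint torques, N m; "tcp_pos": TCP position; "orientation": TCP orientation; "ft_force": force on the tool from outside, world axes, zero at the start; "ft_torque": the same for the moment, N m; "grip_width": finger opening in m.
Only numpy, scipy, OpenCV 4.12 (cv2) and the standard library are available. Lean on these libraries where they do the work, as an engineer would, in place of code of your own. Each camera call takes 0.05 s, during which the arm holds its last target.

### The job

One of the five blue lids on the walnut box is loose: press each lightly near an edge with the fingertips until you feel the one that rocks, then press that one firmly on its middle until it is fully home and rocks no more. Do not bear down on the sound lids, whose springy seats take only a light press, pull no lid up, and leave everything else on the board where it stands.

Things in the scene. Friction and masses are not known exactly. Their poses are not given: they have to be found in the camera images.
- lidbox: long walnut box, fixed, 82 (x) by 386 (y) by 50 mm high; the sliding door on its front (-x) plays no part. Origin: centre of its underside; y along the row of lids, z up. In its open top lie five identical sky-blue glazed square lids, 64 x 64 x 14 mm, a white dot in the middle, 76 mm apart, square to the box. Their flat tops stand 8 to 13 mm above its rim, unevenly: height does not tell which is loose
- place1 (a point): lid place 1 of 5, counted from the +y end of the box: a point on the vertical through the middle of the lid there, 58 mm above the box's underside; the lid's top lies 0 to 5 mm above this point at the start. Axes as the box's. The loose lid may lie in any of the five places
- place2 (a point): lid place 2 of 5, counted from the +y end of the box: a point on the vertical through the middle of the lid there, 58 mm above the box's underside; the lid's top lies 0 to 5 mm above this point at the start. Axes as the box's. The loose lid may lie in any of the five places
- place3 (a point): lid place 3 of 5, counted from the +y end of the box: a point on the vertical through the middle of the lid there, 58 mm above the box's underside; the lid's top lies 0 to 5 mm above this point at the start. Axes as the box's. The loose lid may lie in any of the five places
- place4 (a point): lid place 4 of 5, counted from the +y end of the box: a point on the vertical through the middle of the lid there, 58 mm above the box's underside; the lid's top lies 0 to 5 mm above this point at the start. Axes as the box's. The loose lid may lie in any of the five places
- place5 (a point): lid place 5 of 5, counted from the +y end of the box: a point on the vertical through the middle of the lid there, 58 mm above the box's underside; the lid's top lies 0 to 5 mm above this point at the start. Axes as the box's. The loose lid may lie in any of the five places
- sound_a (a joint): how far one of the four sound lids has sunk, m: 0 at rest, positive down, negative if pulled up. A sound lid sinks straight down without tipping, springy at 2.8 N per mm wherever it is pressed, and comes back. Which place it lies in is not told and changes from start to start
- sound_b (a joint): how far one of the four sound lids has sunk, m: 0 at rest, positive down, negative if pulled up. A sound lid sinks straight down without tipping, springy at 2.8 N per mm wherever it is pressed, and comes back. Which place it lies in is not told and changes from start to start
- sound_c (a joint): how far one of the four sound lids has sunk, m: 0 at rest, positive down, negative if pulled up. A sound lid sinks straight down without tipping, springy at 2.8 N per mm wherever it is pressed, and comes back. Which place it lies in is not told and changes from start to start
- sound_d (a joint): how far one of the four sound lids has sunk, m: 0 at rest, positive down, negative if pulled up. A sound lid sinks straight down without tipping, springy at 2.8 N per mm wherever it is pressed, and comes back. Which place it lies in is not told and changes from start to start
- loose_sink (a joint): how far the stem of the one loose lid is pushed down, m: 0 to 0.0005 at the start, 0.005 fully home, negative if pulled up. The stem is stiff: a firm press on the middle of the lid, over 15 N and best about 20 N, drives it down 5 mm to a hard stop; it stays where it is left, and once home the lid rocks no more
- loose_tip_fb (a joint): tip of the loose lid about the box's y axis, rad: 0 level, positive when its +x edge is down, negative when its -x edge is down. Until seated it rocks in every direction: about 1.5 N at 20 mm from its middle tips that edge down about 4 mm (0.19 rad) to a hard stop; it swings level again when released
- loose_tip_lr (a joint): the same about the box's x axis, rad: 0 level, positive when its +y edge is up and its -y edge down, negative the other way; about 0.19 at the stop
- menorah: sky-blue ceramic menorah, nine cups, 262 mm wide along its y, 200 mm high, to the left. Origin: centre of its underside. Leave alone
- votive: clear glass votive cup, 64 mm across, 62 mm high, behind the walnut box. Origin: centre of its underside. Leave alone
- dreidel1: orange plastic dreidel lying on its side in front of the walnut box, about 58 mm long (x), 25 mm square. Origin: centre of its underside. Leave alone
- dreidel2: second orange dreidel, the same, also in front of the box. Origin: centre of its underside. Leave alone
- tray: flat steel tray, 160 by 240 by 18 mm, to the right. Origin: centre of its underside. Leave alone
- mug: white ceramic mug, 80 mm across, 92 mm high, on the right. Origin: centre of its underside. Leave alone

How it is judged:
On the way, in this order (a step that is already met when the one before it is completed fails the run):
1. the loose lid has been found: pressed near an edge, it has rocked by over 0.06 rad ((value of joint any of loose_tip_fb, loose_tip_lr above 0.06 rad or value of joint any of loose_tip_fb, loose_tip_lr below -0.06 rad)), for 0.05 s.
2. the loose lid is pressed home (value of joint loose_sink above 0.0035 m), for 0.2 s.
At the end, for the whole second after the job is handed in: the loose lid's stem is pushed down at least 3.5 of its 5 mm and the lid is level within 0.05 rad; the sound lids are back within 1.5 mm of rest; the bystanders are within 30 mm of where they stood (value of joint loose_sink above 0.0035 m and value of joint loose_tip_fb between -0.05 and 0.05 rad and value of joint loose_tip_lr between -0.05 and 0.05 rad and value of joint sound_a between -0.0015 and 0.0015 m and value of joint sound_b between -0.0015 and 0.0015 m and value of joint sound_c between -0.0015 and 0.0015 m and value of joint sound_d between -0.0015 and 0.0015 m and not (distance of menorah from where it was at the start of the episode above 0.03 m) and not (distance of votive from where it was at the start of the episode above 0.03 m) and not (distance of dreidel1 from where it was at the start of the episode above 0.03 m) and not (distance of dreidel2 from where it was at the start of the episode above 0.03 m) and not (distance of tray from where it was at the start of the episode above 0.03 m) and not (distance of mug from where it was at the start of the episode above 0.03 m)); the robot touches nothing.
It fails at once if a sound lid is pressed hard: sunk over 4.5 mm (about 12.6 N) (value of joint any of sound_a, sound_b, sound_c, sound_d above 0.0045 m).
It fails at once if a lid is pulled up by over 3 mm (value of joint any of sound_a, sound_b, sound_c, sound_d, loose_sink below -0.003 m).
It fails at once if a bystander is moved by over 30 mm (distance of any of menorah, votive, dreidel1, dreidel2, tray, mug from where it was at the start of the episode above 0.03 m).
It also fails if it takes over 48 s, if anything falls off the work surface, if the arm or the gripper's body presses on something with over 40 N, if the wrist force passes 120 N, or if a joint passes its speed limit or range.

## Working session

There is one attempt and no reset: what is moved stays moved. The work goes in short steps, Python scripts to look and compute and a shell command to move; the robot and the scene stay as the last step left them, time stands still between calls to the robot, and variables do not carry over. Pictures are saved under pics/ and viewed, and the job is handed in when it is done.

```bash
mkdir -p pics; ls; python3 - <<'E'
from rig import get_obs, imaging, boxes_of
import cv2
for n in ("scene","top"):
    c=imaging.read_camera(n); cv2.imwrite(f"pics/{n}0.png",c["frame"][:,:,::-1])
    print(n,{k:v for k,v in c.items() if k!="frame"})
    for t in ("lidbox","sound_a","loose_sink","votive"): print(t,boxes_of(t,n))
print(get_obs())
E
```

```text
pics
scene {'fovy': 44.09010037768675, 'cx': 321.8763862431878, 'cy': 232.64881381051543, 'pose': array([[ 0.71037351, -0.59789824,  0.37133162,  1.09498167],
       [ 0.7037675 ,  0.61014928, -0.36390817, -0.5708801 ],
       [-0.00898767,  0.51984185,  0.85421524,  1.35531224],
       [ 0.        ,  0.        ,  0.        ,  1.        ]])}
lidbox [{'centre': [309.1, 268.7], 'conf': 0.67}, {'centre': [251.6, 374.4], 'conf': 0.59}, {'centre': [259.5, 263.3], 'conf': 0.39}]
sound_a [{'centre': [288.0, 274.6], 'conf': 0.94}, {'centre': [360.2, 223.7], 'conf': 0.89}, {'centre': [312.9, 254.7], 'conf': 0.84}, {'centre': [265.8, 290.8], 'conf': 0.72}]
loose_sink [{'centre': [341.4, 242.4], 'conf': 0.61}]
votive [{'centre': [310.0, 307.2], 'conf': 0.59}]
top {'fovy': 50.76295808310497, 'cx': 316.679874228027, 'cy': 247.64547219053688, 'pose': array([[ 0.02645142,  0.99373646, -0.1085733 ,  0.39872374],
       [-0.99938854,  0.02380367, -0.02561101, -0.03296616],
       [-0.02286615,  0.10918436,  0.99375848,  1.42422186],
       [ 0.        ,  0.        ,  0.        ,  1.        ]])}
lidbo
[... 397 characters left out ...]
onf': 0.56}]
{'time_s': 0.5, 'joint_pos': array([-1.30897132e+00,  8.68965708e-02,  1.75867262e-01,  1.65977431e+00,
        4.69819269e-06,  1.57081426e+00]), 'qd': array([-6.84699076e-04, -1.01530057e-04,  9.16234969e-05, -1.44001730e-03,
        2.75469656e-04, -7.96674586e-04]), 'effort': array([-6.32488154e-04, -5.19644880e+01,  4.64546943e+01,  1.77434325e-03,
       -4.88537876e-05, -8.01461340e-06]), 'tcp_pos': array([ 0.14236458, -0.53125166,  0.20026924]), 'orientation': array([-3.14158796e+00,  7.29056559e-06, -1.30898925e+00]), 'ft_force': array([ 0.71915462, -0.4868034 , -0.06053971]), 'ft_torque': array([-0.03681242,  0.06035706, -0.00341339]), 'grip_width': 0.0854831387927245}
```

View pics/scene0.png

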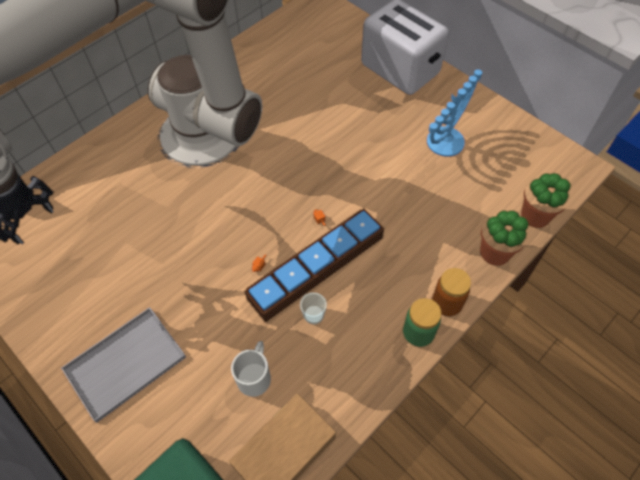

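View pics/top0.png

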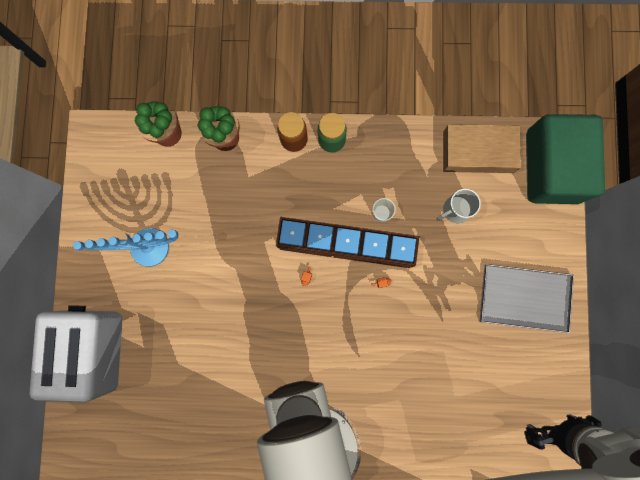

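```bash
cat > h.py <<'E'
import numpy as np, cv2
def ray(c,u,v):
    f=240/np.tan(np.radians(c["fovy"])/2)
    d=c["pose"][:3,:3]@np.array([(u-c["cx"])/f,-(v-c["cy"])/f,-1]); return c["pose"][:3,3],d
def onz(c,u,v,z):
    o,d=ray(c,u,v); return o+d*(z-o[2])/d[2]
E
python3 - <<'E'
from rig import imaging
from h import *
for n in ("top","scene"):
    c=imaging.read_camera(n); im=c["frame"]
    hsv=cv2.cvtColor(im,cv2.COLOR_RGB2HSV)
    m=((hsv[...,0]>95)&(hsv[...,0]<118)&(hsv[...,1]>90)&(hsv[...,2]>60)).astype(np.uint8)
    k,l,s,ce=cv2.connectedComponentsWithStats(m,connectivity=4)
    P=[]
    for i in range(1,k):
        if 150<s[i,4] and max(s[i,2:4])<60:
            cnt=cv2.findContours((l==i).astype(np.uint8),cv2.RETR_EXTERNAL,cv2.CHAIN_APPROX_NONE)[0][0]
            f=np.zeros_like(m); cv2.drawContours(f,[cnt],-1,1,-1)
            v,u=np.nonzero(f); p=onz(c,u.mean(),v.mean(),0.0605); print(n,s[i],ce[i].round(1),p.round(4)); P.append(p)
    a=im[200:340,240:440] if n=="scene" else im[200:290,260:440]
    cv2.imwrite(f"pics/{n}_z.png",cv2.resize(a,None,fx=4,fy=4,interpolation=cv2.INTER_CUBIC)[:,:,::-1])
E
```

```text
top [279 220  27  26 534] [292.  232.7] [0.5871 0.0705 0.0605]
top [307 224  26  26 545] [319.5 236.6] [ 0.5782 -0.0046  0.0605]
top [335 228  26  26 557] [347.4 240.5] [ 0.5693 -0.0806  0.0605]
top [362 232  27  26 560] [375.  244.5] [ 0.5601 -0.1555  0.0605]
top [390 236  27  26 564] [402.9 248.4] [ 0.5512 -0.2308  0.0605]
scene [ 608  112   32   59 1064] [628.1 143.7] [0.939  0.7875 0.0605]
scene [345 211  35  30 557] [362.  225.6] [0.591  0.0682 0.0605]
scene [322 226  35  31 589] [339.2 240.9] [ 0.5807 -0.0058  0.0605]
scene [299 242  35  32 626] [315.9 257.3] [ 0.5722 -0.0808  0.0605]
scene [274 259  36  32 652] [291.7 274.7] [ 0.5643 -0.1568  0.0605]
scene [249 276  36  34 674] [266.7 292.4] [ 0.5558 -0.2322  0.0605]
```

View pics/top_z.png

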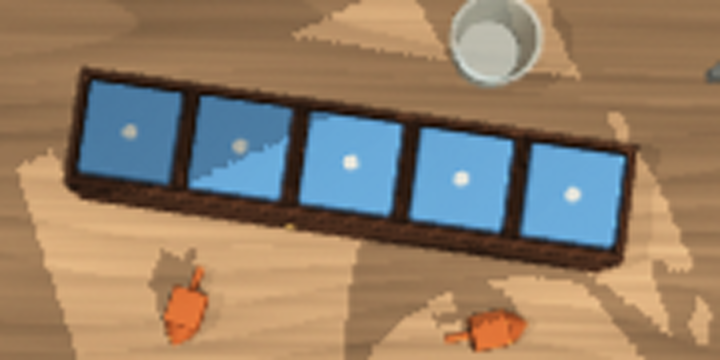

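The zoomed top view shows the five lids as one row tilted about 7°, with dots at roughly (292,233), (320,237), (347,240), (375,244) and (403,248). The dreidels lie below the box and the votive above it.

The first move shuts the gripper and turns the tool so its x axis runs along box +y and its y axis along box +x.

```bash
python3 -m jog '1 0 0 0 0 0 -10.55; 1 0 0 0 0 0 -10.55; 1 0 0 0 0 0 -10.55; 1 0 0 0 0 0 -10.55; 1 0 0 0 0 0 -10.55; 1 0 0 0 0 0 -10.55; 1 0 0 0 0 0 -10.55; 1 0 0 0 0 0 -10.55; 1 0 0 0 0 0 -10.55; 1 0 0 0 0 0 -10.55; 1 0 0 0 0 0 -10.55; 1 0 0 0 0 0 -10.55; 1 0 0 0 0 0 -10.55; 1 0 0 0 0 0 -10.55; 1 0 0 0 0 0 -10.55' 20
cat > go.py <<'E'
# python3 go.py place off_x : shift in tool axes (cm) to hover target
import sys; from h import *; from rig import get_obs
from scipy.spatial.transform import Rotation as R
P=np.array([[.589,.0694],[.5795,-.0052],[.5707,-.0807],[.5622,-.156],[.5535,-.2315]])
th=-0.1185; bx=np.array([np.cos(th),np.sin(th)])
o=get_obs(); Rm=R.from_euler('xyz',o["orientation"]).as_matrix()
i=int(sys.argv[1]); d=float(sys.argv[2]); z=float(sys.argv[3])
t=np.r_[P[i-1]+bx*d,z]
want=R.from_euler('xyz',[np.pi,0,th+np.pi/2])
print("t",o["time_s"],"shift cm",(Rm.T@(t-o["tcp_pos"])*100).round(2),"turn",np.degrees((R.from_matrix(Rm).inv()*want).as_rotvec()).round(2),"tcp",o["tcp_pos"].round(4),"F",o["ft_force"].round(2),o["ft_torque"].round(3),o["grip_width"])
E
python3 go.py 5 -0.024 0.1
```

```text
time_s: 2.48
tcp_pos: [0.1423, -0.5313, 0.2006]
orientation: [3.141, 0.001, 1.506]
ft_force: [0.1, -0.8, -0.6]
grip_width: -0.0005
t 2.475 shift cm [32.7  36.7  10.05] turn [0.01 0.03 3.09] tcp [ 0.1423 -0.5313  0.2006] F [ 0.06 -0.8  -0.62] [-0.013  0.02   0.004] -0.00045550523029725326
```

```bash
python3 -m jog '1 3.5 4 0 0 0 3; 1 3.5 4 0 0 0 0; 1 3.5 4 0 0 0 0; 1 3.5 4 0 0 0 0; 1 3.5 4 0 0 0 0; 1 3.5 4 0 0 0 0; 1 3.5 4 0 0 0 0; 1 3.5 4 0 0 0 0; 1 3 3 0 0 0 0'; python3 go.py 5 -0.024 0.1
```

```text
time_s: 3.6
tcp_pos: [0.5336, -0.2546, 0.2006]
orientation: [3.139, 0.002, 1.452]
ft_force: [0.1, -0.7, -0.1]
grip_width: -0.0004
t 3.6 shift cm [ 2.55 -0.72 10.05] turn [ 0.13  0.13 -0.02] tcp [ 0.5336 -0.2546  0.2006] F [ 0.11 -0.74 -0.08] [-0.029  0.026 -0.041] -0.0003745331982375524
```

```bash
python3 -m jog '1 1.3 -0.4 4 0 0 0; 1 1.2 -0.3 4 0 0 0; 1 0 0 2 0 0 0; 1 0 0 0 0 0 0'; python3 go.py 5 -0.024 0.067
python3 - <<'E'
from rig import imaging
import cv2
for n in ("wrist","scene","top"):
    c=imaging.read_camera(n); f=c["frame"]
    if n=="scene": f=cv2.resize(f[180:340,200:420],None,fx=3,fy=3)
    if n=="top": f=cv2.resize(f[180:320,240:460],None,fx=3,fy=3)
    cv2.imwrite(f"pics/{n}1.png",f[:,:,::-1])
E
```

```text
time_s: 4.1
tcp_pos: [0.5327, -0.2256, 0.0973]
orientation: [3.139, 0.002, 1.457]
ft_force: [-0.1, -0.7, -0.2]
grip_width: 0.0002
t 4.1 shift cm [-0.34 -0.28  3.03] turn [0.16 0.13 0.29] tcp [ 0.5327 -0.2256  0.0973] F [-0.06 -0.72 -0.18] [-0.009 -0.005  0.005] 0.00022301775522933986
```

View pics/wrist1.png

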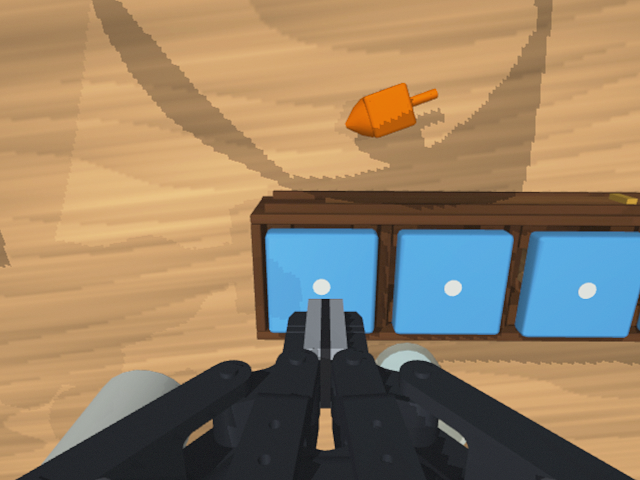

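View pics/scene1.png

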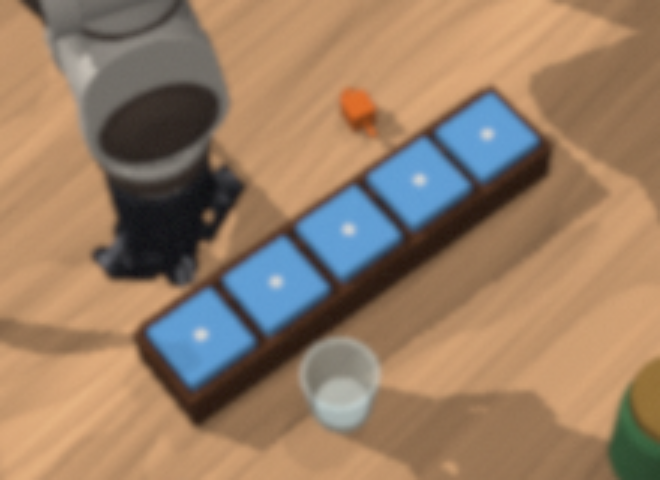

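```bash
python3 - <<'E'
from rig import imaging
from h import *
c=imaging.read_camera("wrist")
print(c["pose"].round(3),c["fovy"])
for u,v in((322,287),(453,288),(588,291)): print(onz(c,u,v,.0605).round(4))
E
python3 go.py 5 -0.024 0.067
```

```text
[[ 0.114 -0.942 -0.315  0.453]
 [ 0.993  0.107  0.04  -0.217]
 [-0.004 -0.317  0.948  0.272]
 [ 0.     0.     0.     1.   ]] 61.789569409418235
[ 0.5521 -0.2306  0.0605]
[ 0.5612 -0.1552  0.0605]
[ 0.5719 -0.0775  0.0605]
t 4.3 shift cm [-0.25 -0.44  3.32] turn [0.42 0.2  0.25] tcp [ 0.5341 -0.2266  0.1002] F [0.37 0.04 0.95] [ 0.034 -0.029  0.027] 0.00029343630225165925
```

```bash
python3 -m jog '1 -0.2 -0.4 0 0 0 0'; python3 go.py 5 -0.024 0.067; python3 -m jog '1 0 0 1.5 0 0 0';python3 go.py 5 -0.024 0.067; python3 -m jog '1 0 0 0.8 0 0 0';python3 go.py 5 -0.024 0.067;python3 -m jog '1 0 0 0.3 0 0 0';python3 go.py 5 -0.024 0.067
```

```text
time_s: 4.42
tcp_pos: [0.5303, -0.2285, 0.1012]
orientation: [3.133, 0.004, 1.457]
ft_force: [0.0, 0.9, 1.3]
grip_width: 0.0
t 4.425 shift cm [-0.01 -0.09  3.42] turn [0.5  0.23 0.25] tcp [ 0.5303 -0.2285  0.1012] F [0.01 0.93 1.28] [ 0.034 -0.014  0.022] 2.9106970555193253e-05
time_s: 4.55
tcp_pos: [0.5312, -0.2293, 0.0875]
orientation: [3.13, 0.005, 1.456]
ft_force: [-0.6, -0.5, -0.2]
grip_width: 0.0001
t 4.55 shift cm [ 0.05 -0.18  2.05] turn [0.68 0.28 0.22] tcp [ 0.5312 -0.2293  0.0875] F [-0.58 -0.47 -0.24] [ 0.006 -0.015 -0.012] 0.00014798117146526255
time_s: 4.68
tcp_pos: [0.5309, -0.2293, 0.0782]
orientation: [3.131, 0.005, 1.456]
ft_force: [-0.7, -0.2, -0.3]
grip_width: 0.0
t 4.675 shift cm [ 0.06 -0.14  1.12] turn [0.63 0.27 0.21] tcp [ 0.5309 -0.2293  0.0782] F [-0.69 -0.17 -0.34] [0.084 0.044 0.072] 3.5073350761970536e-05
time_s: 4.8
tcp_pos: [0.5305, -0.2293, 0.0742]
orientation: [3.132, 0.004, 1.456]
ft_force: [0.2, 0.6, 0.8]
grip_width: -0.0
t 4.8 shift cm [ 0.05 -0.1   0.72] turn [0.57 0.25 0.2 ] tcp [ 0.5305 -0.2293  0.0742] F [0.18 0.58 0.78] [ 0.01   0.    -0.003] -9.767750207227215e-07
```

```bash
python3 -m jog '1 0 -0.1 0.5 0.5 0.2 0';python3 -m jog '1 0 0 0.15 0 0 0';python3 -m jog '1 0 0 0.1 0 0 0'
```

```text
time_s: 4.92
tcp_pos: [0.5295, -0.2291, 0.069]
orientation: [3.141, 0.001, 1.456]
ft_force: [-0.2, 0.2, -0.0]
grip_width: -0.0001
time_s: 5.05
tcp_pos: [0.5294, -0.229, 0.067]
orientation: [3.142, 0.0, 1.456]
ft_force: [-0.6, 0.4, 0.1]
grip_width: -0.0
time_s: 5.18
tcp_pos: [0.5294, -0.2291, 0.0659]
orientation: [3.141, 0.0, 1.456]
ft_force: [-0.0, 0.6, -0.1]
grip_width: -0.0001
```

```bash
python3 go.py 5 -0.024 0.063
```

```text
t 5.175 shift cm [0.04 0.02 0.29] turn [0.01 0.03 0.2 ] tcp [ 0.5294 -0.2291  0.0659] F [-0.01  0.64 -0.08] [-0.024  0.066 -0.042] -6.114236503329345e-05
```

Tracking is good, so I'll take 1 mm probing steps.

```bash
python3 -m jog '1 0 0 0.1 0 0 0';python3 -m jog '1 0 0 0.1 0 0 0'
```

```text
time_s: 5.3
tcp_pos: [0.5295, -0.2291, 0.065]
orientation: [3.141, 0.001, 1.456]
ft_force: [0.8, 0.0, -0.1]
grip_width: -0.0002
time_s: 5.42
tcp_pos: [0.5296, -0.2291, 0.0641]
orientation: [3.141, 0.001, 1.456]
ft_force: [-0.9, 0.1, 0.6]
grip_width: 0.0
```

```bash
python3 -m jog '1 0 0 0.1 0 0 0'
```

```text
time_s: 5.55
tcp_pos: [0.5297, -0.2291, 0.0631]
orientation: [3.141, 0.001, 1.456]
ft_force: [-0.1, -0.1, 0.3]
grip_width: -0.0003
```

```bash
python3 -m jog '1 0 0 0.1 0 0 0'
```

```text
time_s: 5.68
tcp_pos: [0.5297, -0.2291, 0.0621]
orientation: [3.141, 0.001, 1.456]
ft_force: [-0.1, 0.9, -0.9]
grip_width: 0.0
```

```bash
python3 -m jog '1 0 0 0.1 0 0 0'
```

```text
time_s: 5.8
tcp_pos: [0.5297, -0.2291, 0.0611]
orientation: [3.141, 0.001, 1.456]
ft_force: [0.2, -0.5, -0.7]
grip_width: 0.0003
```

```bash
python3 -m jog '1 0 0 0.05 0 0 0'
```

```text
time_s: 5.92
tcp_pos: [0.5297, -0.2291, 0.0605]
orientation: [3.141, 0.001, 1.456]
ft_force: [-0.3, 0.1, 0.8]
grip_width: -0.0001
```

```bash
python3 -m jog '1 0 0 0.1 0 0 0'
```

```text
time_s: 6.05
tcp_pos: [0.5297, -0.2291, 0.0595]
orientation: [3.141, 0.001, 1.456]
ft_force: [0.8, -0.0, -0.5]
grip_width: -0.0003
```

```bash
python3 -m jog '1 0 0 0.1 0 0 0'
```

```text
time_s: 6.18
tcp_pos: [0.5297, -0.2291, 0.0584]
orientation: [3.141, 0.001, 1.456]
ft_force: [-0.1, 0.1, 0.1]
grip_width: 0.0002
```

```bash
python3 -m jog '1 0 0 0.1 0 0 0'
```

```text
time_s: 6.3
tcp_pos: [0.5297, -0.2291, 0.0574]
orientation: [3.141, 0.001, 1.456]
ft_force: [0.3, -0.1, 0.5]
grip_width: 0.0001
```

```bash
python3 - <<'E'
from rig import imaging,get_obs
from h import *
for n in ("wrist","scene"):
    c=imaging.read_camera(n); f=c["frame"]
    print(get_obs()["ft_force"],get_obs()["tcp_pos"])
    if n=="scene": f=cv2.resize(f[220:340,200:360],None,fx=4,fy=4)
    if n=="wrist": f=cv2.resize(f[180:380,220:440],None,fx=3,fy=3)
    cv2.imwrite(f"pics/{n}2.png",f[:,:,::-1])
E
```

```text
[-0.60360738 -0.36460778 -0.11010821] [ 0.5296331  -0.22908784  0.05717736]
[-0.59898357 -0.57282813  0.12738425] [ 0.52964105 -0.22906108  0.05723828]
```

View pics/wrist2.png

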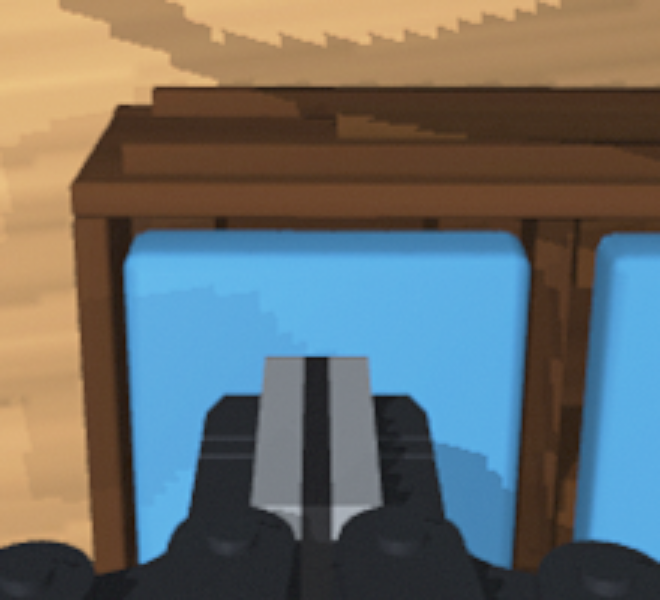

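```bash
python3 - <<'E'
from rig import imaging,get_obs
from h import *
c=imaging.read_camera("wrist")
f=240/np.tan(np.radians(c["fovy"])/2)
o=get_obs()
for z in(.052,.0572,.065):
    p=np.r_[o["tcp_pos"][:2],z]; q=c["pose"][:3,:3].T@(p-c["pose"][:3,3]); print(z,c["cx"]-f*q[0]/q[2],c["cy"]+f*q[1]/q[2])
c2=onz(c,325,299,.0572);print(c2)
# front lid corners & top edge
for v in (257,265): print(v,onz(c,325,v,.058))
E
python3 go.py 5 -0.024 .058
```

```text
0.052 325.32495661150784 282.63290064707104
0.0572 325.31514304495533 287.17262069254707
0.065 325.2994229879415 294.44466165335353
[ 0.53578805 -0.22994543  0.0572    ]
257 [ 0.51426456 -0.22745705  0.058     ]
265 [ 0.51817474 -0.22790887  0.058     ]
t 6.45 shift cm [ 0.04 -0.01 -0.07] turn [0.04 0.04 0.21] tcp [ 0.5297 -0.2291  0.0573] F [-0.43  0.09  0.59] [-0.002 -0.058 -0.006] -0.0001858274446046862
```

View pics/scene2.png

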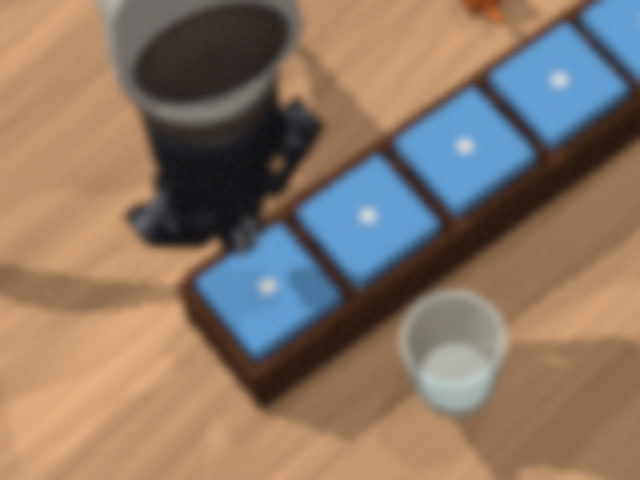

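```bash
python3 - <<'E'
from rig import imaging,get_obs
from h import *
o=get_obs()
for n in("wrist","scene","top"):
  c=imaging.read_camera(n)
  f=240/np.tan(np.radians(c["fovy"])/2)
  for dx in(-.011,0,.011):
   for z in(.05,.0572,.065,.075,.085):
    p=np.r_[o["tcp_pos"][:2]+[dx,0],z]; q=c["pose"][:3,:3].T@(p-c["pose"][:3,3]); print(n,dx,z,round(c["cx"]-f*q[0]/q[2],1),round(c["cy"]+f*q[1]/q[2],1))
  fr=c["frame"]
  if n=="scene": g=cv2.resize(fr[260:300,235:290],None,fx=12,fy=12,interpolation=cv2.INTER_CUBIC);cv2.imwrite("pics/s3.png",g[:,:,::-1])
  if n=="wrist": g=cv2.resize(fr[270:360,270:380],None,fx=6,fy=6,interpolation=cv2.INTER_CUBIC);cv2.imwrite("pics/w3.png",g[:,:,::-1])
E
```

```text
wrist -0.011 0.05 322.7 259.9
wrist -0.011 0.0572 322.6 265.5
wrist -0.011 0.065 322.5 272.0
wrist -0.011 0.075 322.3 281.2
wrist -0.011 0.085 322.1 291.5
wrist 0 0.05 325.3 280.8
wrist 0 0.0572 325.3 287.0
wrist 0 0.065 325.3 294.3
wrist 0 0.075 325.3 304.5
wrist 0 0.085 325.3 315.9
wrist 0.011 0.05 327.9 301.0
wrist 0.011 0.0572 328.0 307.8
wrist 0.011 0.065 328.0 315.8
wrist 0.011 0.075 328.2 327.0
wrist 0.011 0.085 328.3 339.4
scene -0.011 0.05 257.8 283.8
scene -0.011 0.0572 257.5 282.5
scene -0.011 0.065 257.2 281.0
scene -0.011 0.075 256.8 279.2
scene -0.011 0.085 256.3 277.3
scene 0 0.05 260.8 286.6
scene 0 0.0572 260.5 285.3
scene 0 0.065 260.2 283.9
scene 0 0.075 259.8 282.0
scene 0 0.085 259.4 280.2
scene 0.011 0.05 263.9 289.5
scene 0.011 0.0572 263.6 288.2
scene 0.011 0.065 263.3 286.8
scene 0.011 0.075 262.9 284.9
scene 0.011 0.085 262.5 283.1
top -0.011 0.05 401.6 260.7
top -0.011 0.0572 402.0 260.5
top -0.011 0.065 402.4 260.3
top -0.011 0.075 403.0 259.9
top -0.011 0.085 403.5 259.6
top 0 0.05 401.6 256.7
top 0 0.0572 402.0 256.4
top 0 0.065 402.4 256.2
top 0 0.075 403.0 255.8
top 0 0.085 403.5 255.5
top 0.011 0.05 401.7 252.7
top 0.011 0.0572 402.1 252.4
top 0.011 0.065 402.5 252.1
top 0.011 0.075 403.0 251.7
top 0.011 0.085 403.6 251.4
```

View pics/s3.png

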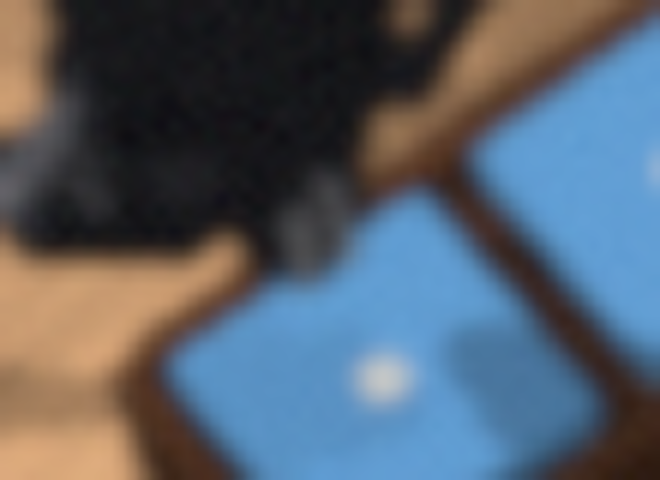

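View pics/w3.png

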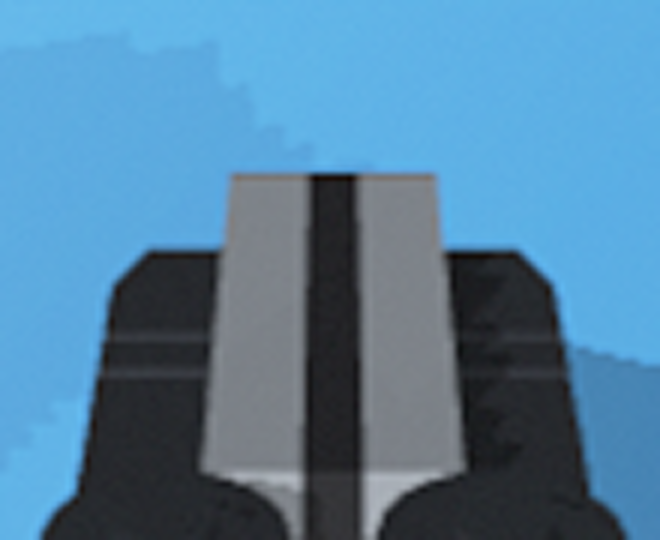

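The wrist and scene views agree that the real fingertips are still well above the lid, at least 13 mm above the reported TCP. I'll keep lowering and watch the force.

```bash
python3 -m jog '1 0 0 0.3 0 0 0'; python3 -m jog '1 0 0 0.2 0 0 0'
```

```text
time_s: 6.72
tcp_pos: [0.5299, -0.2292, 0.0546]
orientation: [3.14, 0.001, 1.456]
ft_force: [0.8, 0.4, -0.7]
grip_width: 0.0006
time_s: 6.85
tcp_pos: [0.5299, -0.2292, 0.0523]
orientation: [3.14, 0.001, 1.456]
ft_force: [-0.3, 0.2, 0.2]
grip_width: 0.0001
```

```bash
python3 -m jog '1 0 0 0.15 0 0 0'
```

```text
time_s: 6.98
tcp_pos: [0.5298, -0.2291, 0.0506]
orientation: [3.14, 0.001, 1.456]
ft_force: [-0.1, 0.4, 0.3]
grip_width: 0.0002
```

```bash
python3 -m jog '1 0 0 0.15 0 0 0'
```

```text
time_s: 7.1
tcp_pos: [0.5298, -0.2291, 0.0489]
orientation: [3.141, 0.001, 1.456]
ft_force: [-0.4, -0.4, 0.2]
grip_width: 0.0001
```

```bash
python3 -m jog '1 0 0 0.15 0 0 0'
```

```text
time_s: 7.22
tcp_pos: [0.5298, -0.2292, 0.0473]
orientation: [3.141, 0.001, 1.456]
ft_force: [-0.9, 0.2, -0.2]
grip_width: -0.0001
```

```bash
python3 -m jog '1 0 0 0.15 0 0 0'
```

```text
time_s: 7.35
tcp_pos: [0.5298, -0.2291, 0.0457]
orientation: [3.141, 0.001, 1.456]
ft_force: [-0.6, -0.4, 0.6]
grip_width: 0.0004
```

```bash
python3 -m jog '1 0 0 0.15 0 0 0'
```

```text
time_s: 7.48
tcp_pos: [0.5298, -0.2291, 0.0441]
orientation: [3.141, 0.001, 1.456]
ft_force: [-1.3, -0.4, -0.5]
grip_width: 0.0002
```

```bash
python3 -m jog '1 0 0 0.1 0 0 0'; python3 - <<'E'
from rig import imaging,get_obs
from h import *
for n in ("wrist","scene"):
    c=imaging.read_camera(n); f=c["frame"]
    if n=="scene": f=cv2.resize(f[240:320,220:320],None,fx=6,fy=6,interpolation=cv2.INTER_CUBIC)
    if n=="wrist": f=cv2.resize(f[180:380,220:440],None,fx=3,fy=3)
    cv2.imwrite(f"pics/{n}4.png",f[:,:,::-1])
E
```

```text
time_s: 7.6
tcp_pos: [0.5298, -0.2291, 0.043]
orientation: [3.141, 0.001, 1.456]
ft_force: [-0.1, 0.0, -0.6]
grip_width: -0.0001
```

View pics/wrist4.png

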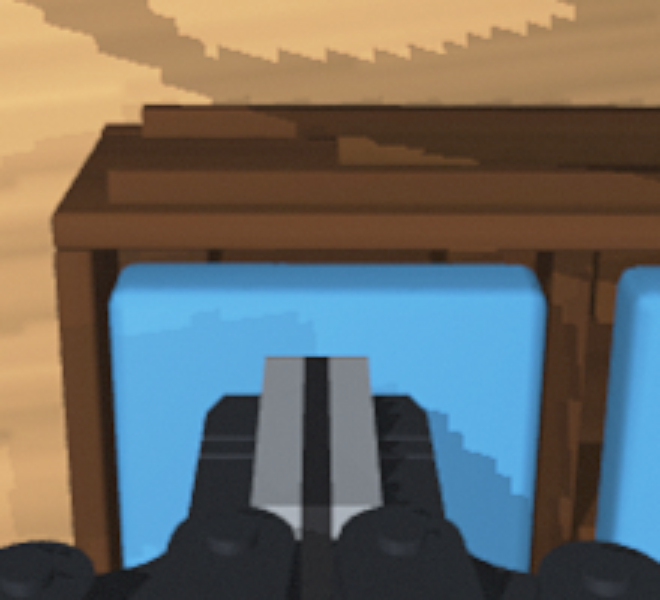

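View pics/scene4.png

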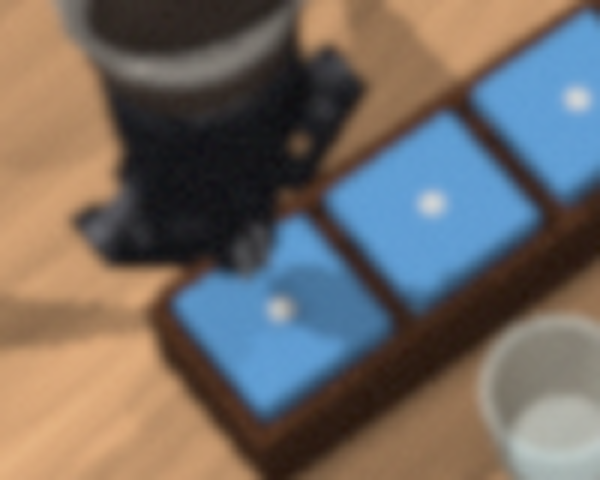

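Row 299 fits pads 22 mm wide whose ends sit about 34 mm above the reported TCP. That puts lid contact at a reported z of roughly 0.024 to 0.030.

```bash
python3 -m jog '1 0 0 0.3 0 0 0'; python3 -m jog '1 0 0 0.3 0 0 0';  python3 -m jog '1 0 0 0.15 0 0 0'
```

```text
time_s: 7.82
tcp_pos: [0.5299, -0.2292, 0.0401]
orientation: [3.14, 0.001, 1.456]
ft_force: [-1.0, -0.6, -0.1]
grip_width: -0.0002
time_s: 7.95
tcp_pos: [0.5299, -0.2292, 0.0369]
orientation: [3.14, 0.001, 1.456]
ft_force: [-0.4, -0.1, 0.3]
grip_width: 0.0001
time_s: 8.07
tcp_pos: [0.5298, -0.2292, 0.0351]
orientation: [3.141, 0.001, 1.456]
ft_force: [1.0, 0.0, 0.7]
grip_width: -0.0
```

```bash
python3 -m jog '1 0 0 0.15 0 0 0'
```

```text
time_s: 8.2
tcp_pos: [0.5298, -0.2292, 0.0334]
orientation: [3.141, 0.001, 1.456]
ft_force: [-0.3, -0.2, 0.1]
grip_width: 0.0001
```

```bash
python3 -m jog '1 0 0 0.15 0 0 0'
```

```text
time_s: 8.32
tcp_pos: [0.5298, -0.2292, 0.0318]
orientation: [3.141, 0.001, 1.456]
ft_force: [0.0, -0.4, 0.2]
grip_width: -0.0001
```

```bash
python3 -m jog '1 0 0 0.15 0 0 0'
```

```text
time_s: 8.45
tcp_pos: [0.5298, -0.2292, 0.0302]
orientation: [3.141, 0.001, 1.456]
ft_force: [0.1, -0.6, 0.7]
grip_width: -0.0001
```

```bash
python3 -m jog '1 0 0 0.15 0 0 0'
```

```text
time_s: 8.57
tcp_pos: [0.5298, -0.2292, 0.0286]
orientation: [3.141, 0.001, 1.456]
ft_force: [-0.3, -0.5, -0.2]
grip_width: -0.0001
```

```bash
python3 -m jog '1 0 0 0.15 0 0 0'
```

```text
time_s: 8.7
tcp_pos: [0.5298, -0.2292, 0.027]
orientation: [3.141, 0.001, 1.456]
ft_force: [0.6, 0.0, 1.0]
grip_width: 0.0004
```

```bash
python3 -m jog '1 0 0 0.1 0 0 0'
```

```text
time_s: 8.82
tcp_pos: [0.5298, -0.2292, 0.0262]
orientation: [3.14, 0.001, 1.456]
ft_force: [-0.5, 0.0, 3.6]
grip_width: -0.0005
```

```bash
python3 - <<'E'
from rig import imaging,get_obs
from h import *
for n in ("wrist","scene"):
    c=imaging.read_camera(n); f=c["frame"]
    if n=="scene": f=cv2.resize(f[240:320,220:320],None,fx=6,fy=6,interpolation=cv2.INTER_CUBIC)
    if n=="wrist": f=cv2.resize(f[180:380,220:440],None,fx=3,fy=3)
    cv2.imwrite(f"pics/{n}5.png",f[:,:,::-1])
E
```

```text
(no output)
```

View pics/wrist5.png

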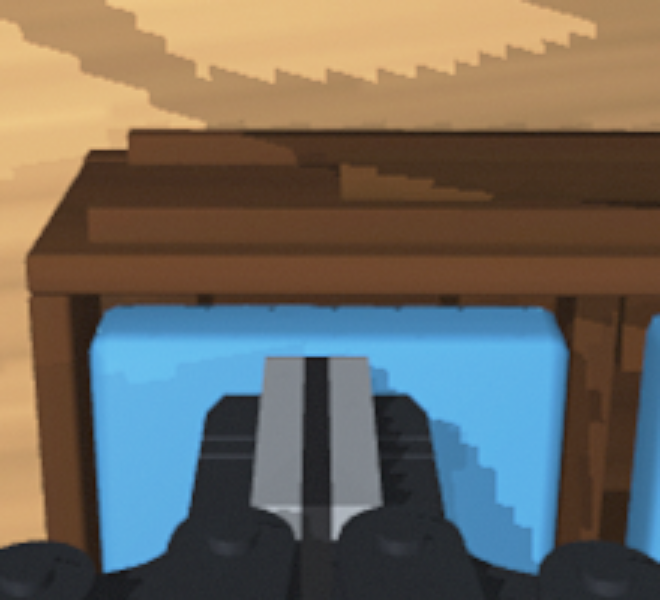

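View pics/scene5.png

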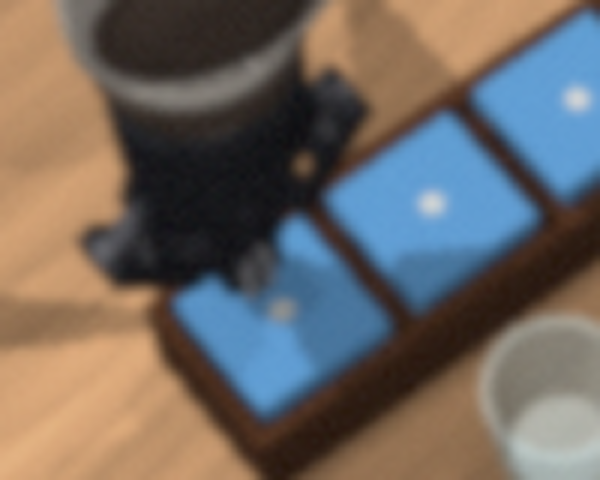

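```bash
python3 -m jog '1 0 0 0.08 0 0 0'; python3 go.py 5 -0.024 0.02
```

```text
time_s: 9.05
tcp_pos: [0.5298, -0.2292, 0.0257]
orientation: [3.14, 0.001, 1.456]
ft_force: [-2.0, 1.6, 4.5]
grip_width: 0.0001
t 9.05 shift cm [ 0.05 -0.02  0.57] turn [0.08 0.05 0.21] tcp [ 0.5298 -0.2292  0.0257] F [-1.96  1.57  4.51] [ 0.229  0.366 -0.027] 0.00013596067816328203
```

```bash
python3 -m jog '1 0 0 0.06 0 0 0'; python3 go.py 5 -0.024 0.02
```

```text
time_s: 9.18
tcp_pos: [0.5298, -0.2292, 0.0254]
orientation: [3.14, 0.001, 1.456]
ft_force: [-2.0, 1.3, 4.8]
grip_width: -0.0002
t 9.175 shift cm [ 0.05 -0.02  0.54] turn [0.09 0.06 0.21] tcp [ 0.5298 -0.2292  0.0254] F [-2.01  1.32  4.75] [0.222 0.46  0.057] -0.0002408862625752933
```

```bash
python3 - <<'E'
from rig import imaging,get_obs
from h import *
o=get_obs();print(o["ft_force"])
c=imaging.read_camera("wrist"); f=c["frame"]
print(get_obs()["ft_force"])
f=cv2.resize(f[180:380,220:440],None,fx=3,fy=3)
cv2.imwrite(f"pics/wrist6.png",f[:,:,::-1])
E
```

```text
[-2.01200786  1.32402803  4.75443682]
[-1.73408142  1.2325328   5.19203617]
```

View pics/wrist6.png

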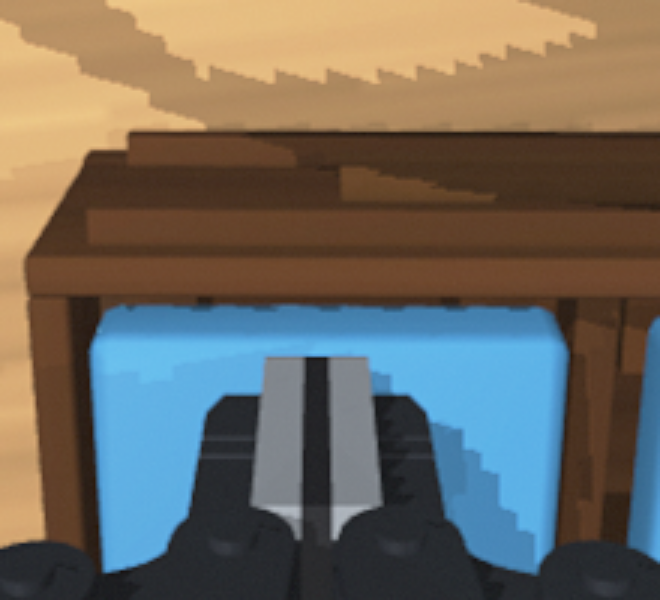

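The force grew by about 2.8 N/mm (1.0 to 5.2 N over 1.6 mm) and the lid stayed level in the wrist view, so place 5 is sound. At place 4 I'll press a little farther out.

```bash
python3 -m jog '1 0 0 -1.3 0 0 0; 1 2 -0.3 0 0 0 0; 1 3 -0.2 0 0 0 0; 1 2.5 0 0 0 0 0; 1 0 0 0 0 0 0'; python3 go.py 4 -0.029 0.034
```

```text
time_s: 9.85
tcp_pos: [0.5333, -0.1495, 0.0389]
orientation: [3.14, 0.0, 1.456]
ft_force: [0.8, -0.4, -0.2]
grip_width: -0.0003
t 9.85 shift cm [-0.3   0.04  0.5 ] turn [0.09 0.01 0.2 ] tcp [ 0.5333 -0.1495  0.0389] F [ 0.81 -0.37 -0.23] [-0.022  0.025 -0.015] -0.00027975252199132465
```

```bash
python3 -m jog '1 -0.3 0 0.4 0 0 0'; python3 -m jog '1 0 0 0.15 0 0 0'
```

```text
time_s: 9.98
tcp_pos: [0.5331, -0.1522, 0.0351]
orientation: [3.14, 0.0, 1.457]
ft_force: [0.7, 0.1, 0.8]
grip_width: -0.0
time_s: 10.1
tcp_pos: [0.5328, -0.1526, 0.033]
orientation: [3.14, 0.0, 1.456]
ft_force: [0.6, -0.4, -0.2]
grip_width: -0.0003
```

```bash
python3 -m jog '1 0 0 0.15 0 0 0'
```

```text
time_s: 10.22
tcp_pos: [0.5327, -0.1532, 0.0313]
orientation: [3.14, 0.0, 1.455]
ft_force: [-0.1, 0.2, -0.0]
grip_width: 0.0001
```

```bash
python3 -m jog '1 0 0 0.1 0 0 0'
```

```text
time_s: 10.35
tcp_pos: [0.5325, -0.1536, 0.0301]
orientation: [3.141, 0.0, 1.455]
ft_force: [-0.2, 0.3, -0.8]
grip_width: -0.0003
```

```bash
python3 -m jog '1 0 0 0.1 0 0 0'
```

```text
time_s: 10.48
tcp_pos: [0.5324, -0.1538, 0.0289]
orientation: [3.141, 0.0, 1.454]
ft_force: [0.4, 0.3, -0.1]
grip_width: -0.0004
```

```bash
python3 -m jog '1 0 0 0.1 0 0 0'
```

```text
time_s: 10.6
tcp_pos: [0.5325, -0.1539, 0.0279]
orientation: [3.141, 0.0, 1.454]
ft_force: [0.5, 0.5, 0.1]
grip_width: 0.0001
```

```bash
python3 -m jog '1 0 0 0.1 0 0 0'
```

```text
time_s: 10.72
tcp_pos: [0.5324, -0.154, 0.027]
orientation: [3.141, 0.0, 1.454]
ft_force: [-1.0, 1.9, 2.4]
grip_width: -0.0002
```

```bash
python3 -m jog '1 0 0 0.1 0 0 0'
```

```text
time_s: 10.85
tcp_pos: [0.5325, -0.154, 0.0263]
orientation: [3.14, 0.001, 1.454]
ft_force: [-1.9, 0.1, 4.6]
grip_width: 0.0002
```

Place 4 behaves like a sound lid, at about 3 N/mm. Next is place 3.

```bash
python3 -m jog '1 0 0 -1.3 0 0 0; 1 2.5 0 0 0 0 0; 1 2.5 0 0 0 0 0; 1 2.3 0 0 0 0 0; 1 0 0 0 0 0 0'; python3 go.py 3 -0.029 0.034
```

```text
time_s: 11.48
tcp_pos: [0.5423, -0.08, 0.0432]
orientation: [3.137, 0.001, 1.453]
ft_force: [-0.5, 0.2, 0.9]
grip_width: -0.0001
t 11.475 shift cm [ 0.27 -0.08  0.92] turn [0.24 0.04 0.05] tcp [ 0.5423 -0.08    0.0432] F [-0.47  0.19  0.9 ] [-0.061  0.001  0.   ] -0.0001261512950589463
```

```bash
python3 -m jog '1 0.2 0 0.7 0.2 0 0'; python3 -m jog '1 0 0 0.15 0 0 0'
```

```text
time_s: 11.6
tcp_pos: [0.5431, -0.0785, 0.037]
orientation: [3.139, 0.001, 1.453]
ft_force: [-0.0, -0.2, 0.7]
grip_width: -0.0002
time_s: 11.72
tcp_pos: [0.5428, -0.0789, 0.0349]
orientation: [3.14, 0.001, 1.453]
ft_force: [-0.5, -0.7, -0.6]
grip_width: 0.0002
```

```bash
python3 -m jog '1 0 0 0.12 0 0 0'
```

```text
time_s: 11.85
tcp_pos: [0.5427, -0.0795, 0.0334]
orientation: [3.141, 0.001, 1.452]
ft_force: [0.3, -1.8, 0.5]
grip_width: -0.0001
```

```bash
python3 -m jog '1 0 0 0.1 0 0 0'
```

```text
time_s: 11.98
tcp_pos: [0.5426, -0.0799, 0.0323]
orientation: [3.141, 0.001, 1.452]
ft_force: [-1.5, -0.7, -0.8]
grip_width: 0.0004
```

```bash
python3 -m jog '1 0 0 0.1 0 0 0'
```

```text
time_s: 12.1
tcp_pos: [0.5425, -0.0801, 0.0312]
orientation: [3.141, 0.001, 1.451]
ft_force: [-0.6, -0.7, 0.1]
grip_width: 0.0002
```

```bash
python3 -m jog '1 0 0 0.1 0 0 0'
```

```text
time_s: 12.22
tcp_pos: [0.5425, -0.0802, 0.0301]
orientation: [3.141, 0.001, 1.451]
ft_force: [-0.2, -0.4, 0.3]
grip_width: -0.0002
```

```bash
python3 -m jog '1 0 0 0.1 0 0 0'
```

```text
time_s: 12.35
tcp_pos: [0.5426, -0.0802, 0.0293]
orientation: [3.141, 0.001, 1.451]
ft_force: [-1.3, 1.0, 3.9]
grip_width: 0.0
```

```bash
python3 -m jog '1 0 0 0.1 0 0 0'
```

```text
time_s: 12.48
tcp_pos: [0.5426, -0.0802, 0.0286]
orientation: [3.14, 0.001, 1.451]
ft_force: [-2.0, 0.9, 5.1]
grip_width: 0.0001
```

```bash
python3 -m jog '1 0 0 0.1 0 0 0'
```

```text
time_s: 12.6
tcp_pos: [0.5426, -0.0802, 0.0281]
orientation: [3.14, 0.001, 1.451]
ft_force: [-2.5, 0.5, 7.1]
grip_width: 0.0
```

Place 3 is sound too, with 7 N at about 2 mm. Next is place 2.

```bash
python3 -m jog '1 0 0 -1.0 0 0 0; 1 2.5 0 0 0 0 0; 1 2.5 0 0 0 0 0; 1 2.3 0 0 0 0 0; 1 0 0 0 0 0 0'; python3 go.py 2 -0.029 0.034
```

```text
time_s: 13.22
tcp_pos: [0.5523, -0.0062, 0.0402]
orientation: [3.138, 0.001, 1.45]
ft_force: [-0.6, -0.1, 0.2]
grip_width: 0.0003
t 13.225 shift cm [ 0.42 -0.22  0.62] turn [ 0.19  0.07 -0.12] tcp [ 0.5523 -0.0062  0.0402] F [-0.59 -0.13  0.25] [-0.015  0.003  0.054] 0.0002644365918337958
```

```bash
python3 -m jog '1 0.3 -0.2 0.4 0.2 0 0'; python3 -m jog '1 0 0 0.15 0 0 0'
```

```text
time_s: 13.35
tcp_pos: [0.5509, -0.0033, 0.0365]
orientation: [3.141, 0.001, 1.45]
ft_force: [0.2, -0.5, -0.2]
grip_width: -0.0001
time_s: 13.48
tcp_pos: [0.5506, -0.0037, 0.0347]
orientation: [-3.141, 0.002, 1.45]
ft_force: [-0.0, 0.5, 0.3]
grip_width: -0.0005
```

```bash
python3 -m jog '1 0 0 0.12 0 0 0'
```

```text
time_s: 13.6
tcp_pos: [0.5505, -0.0043, 0.0333]
orientation: [-3.141, 0.002, 1.449]
ft_force: [0.0, -0.3, -0.0]
grip_width: -0.0002
```

```bash
python3 -m jog '1 0 0 0.1 0 0 0'
```

```text
time_s: 13.72
tcp_pos: [0.5504, -0.0047, 0.0322]
orientation: [-3.141, 0.002, 1.449]
ft_force: [-0.3, -0.7, 0.8]
grip_width: -0.0004
```

```bash
python3 -m jog '1 0 0 0.1 0 0 0'
```

```text
time_s: 13.85
tcp_pos: [0.5504, -0.0049, 0.0311]
orientation: [-3.141, 0.002, 1.448]
ft_force: [-0.4, -0.4, 0.0]
grip_width: 0.0002
```

```bash
python3 -m jog '1 0 0 0.1 0 0 0'
```

```text
time_s: 13.98
tcp_pos: [0.5504, -0.005, 0.0301]
orientation: [-3.141, 0.002, 1.448]
ft_force: [-0.2, -0.3, 1.3]
grip_width: -0.0002
```

```bash
python3 -m jog '1 0 0 0.1 0 0 0'
```

```text
time_s: 14.1
tcp_pos: [0.5503, -0.0051, 0.0291]
orientation: [-3.141, 0.002, 1.448]
ft_force: [-1.3, 0.1, 1.7]
grip_width: -0.0001
```

```bash
python3 -m jog '1 0 0 0.08 0 0 0'; python3 - <<'E'
from rig import imaging,get_obs
from h import *
c=imaging.read_camera("wrist"); f=c["frame"]
print(get_obs()["ft_force"])
cv2.imwrite(f"pics/wrist7.png",cv2.resize(f[180:380,180:500],None,fx=2.5,fy=2.5)[:,:,::-1])
E
```

```text
time_s: 14.22
tcp_pos: [0.5501, -0.005, 0.0283]
orientation: [-3.141, 0.002, 1.448]
ft_force: [-1.8, 0.6, 1.8]
grip_width: -0.0003
[-1.77101378  0.39629573  2.22344793]
```

View pics/wrist7.png

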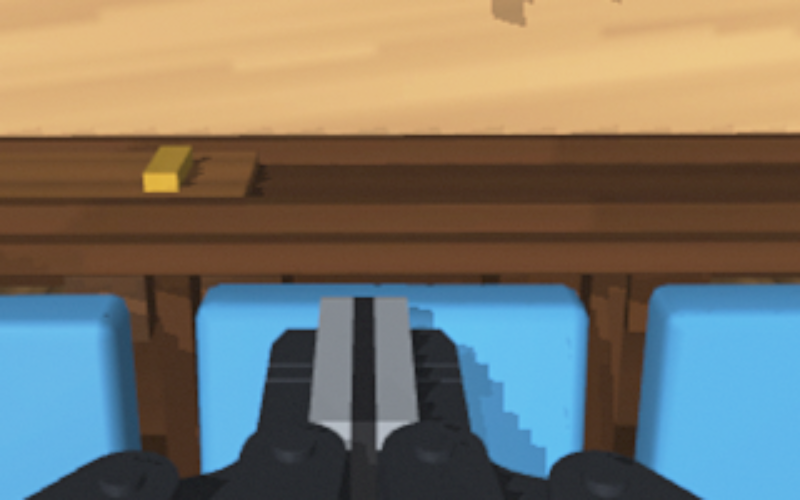

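The force levels off at about 2 N and this lid's front face looks foreshortened compared with its neighbours, so it seems to rock. I'll go a little further to be sure.

```bash
python3 -m jog '1 0 0 0.08 0 0 0'
```

```text
time_s: 14.4
tcp_pos: [0.5499, -0.005, 0.0275]
orientation: [-3.14, 0.002, 1.448]
ft_force: [-2.8, 0.4, 3.7]
grip_width: -0.0002
```

```bash
python3 -m jog '1 0 0 0.08 0 0 0'; python3 - <<'E'
from rig import imaging,get_obs
from h import *
c=imaging.read_camera("wrist"); f=c["frame"]
print(get_obs()["ft_force"])
cv2.imwrite(f"pics/wrist8.png",cv2.resize(f[180:380,180:500],None,fx=2.5,fy=2.5)[:,:,::-1])
E
```

```text
time_s: 14.52
tcp_pos: [0.5497, -0.0048, 0.0269]
orientation: [-3.14, 0.002, 1.448]
ft_force: [-4.8, 0.8, 6.8]
grip_width: -0.0
[-3.84839626  0.72250706  7.38749353]
```

View pics/wrist8.png

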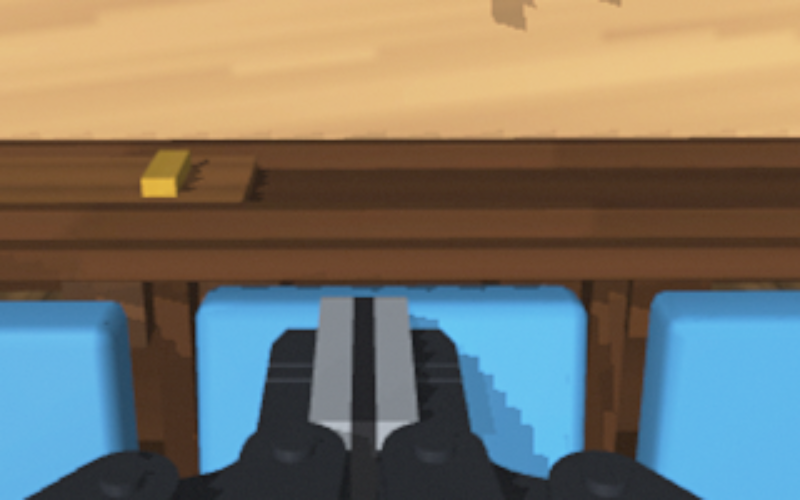

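Place 2 is the loose lid: its front edge sits well below its neighbours', and the force only rose at the tip stop. I'll lift and move over its middle.

```bash
python3 -m jog '1 0 0 -1.2 0 0 0; 1 0 1.3 0 0 0 0; 1 0 1.3 0 0 0 0; 1 0 0 0 0 0 0'; python3 go.py 2 -0.002 0.034; python3 - <<'E'
from rig import imaging,get_obs
from h import *
c=imaging.read_camera("wrist"); f=c["frame"]
cv2.imwrite(f"pics/wrist9.png",cv2.resize(f[180:420,160:500],None,fx=2.3,fy=2.3)[:,:,::-1])
c=imaging.read_camera("scene"); f=c["frame"]
cv2.imwrite(f"pics/scene9.png",cv2.resize(f[200:300,280:390],None,fx=6,fy=6,interpolation=cv2.INTER_CUBIC)[:,:,::-1])
E
```

```text
time_s: 15.08
tcp_pos: [0.5788, -0.0084, 0.0397]
orientation: [3.141, 0.002, 1.448]
ft_force: [0.2, -0.2, 0.4]
grip_width: -0.0
t 15.075 shift cm [ 0.32 -0.16  0.57] turn [ 0.04  0.09 -0.23] tcp [ 0.5788 -0.0084  0.0397] F [ 0.18 -0.22  0.45] [ 0.005  0.028 -0.019] -7.03166740348641e-06
```

View pics/wrist9.png

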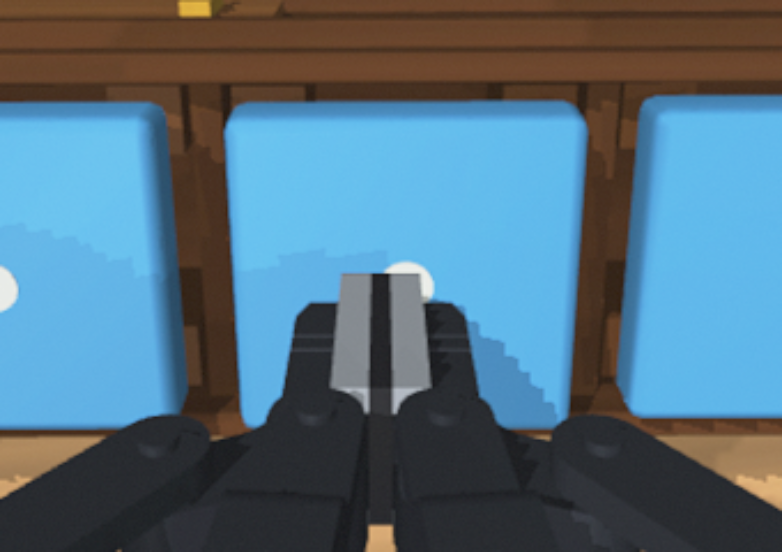

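View pics/scene9.png

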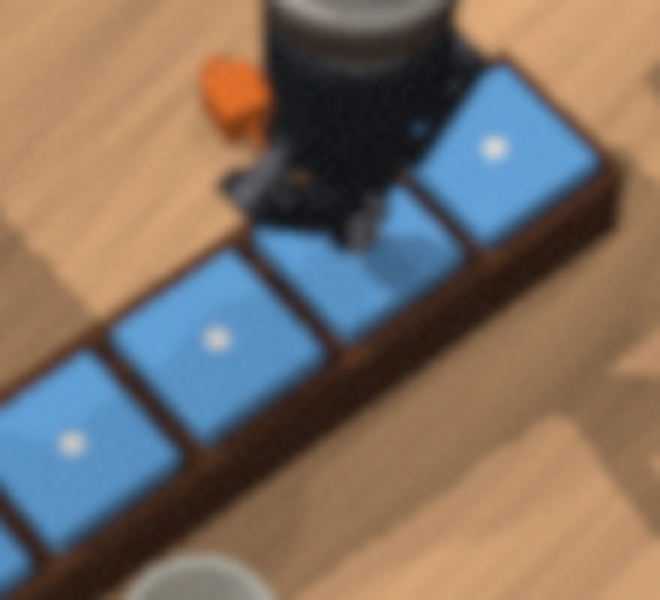

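```bash
python3 -m jog '1 0.3 -0.25 0.3 0 0 0'; python3 -m jog '1 0 0 0.3 0 0 0'; python3 -m jog '1 0 0 0.2 0 0 0'; python3 go.py 2 -0.0035 0.03
```

```text
time_s: 15.3
tcp_pos: [0.5755, -0.005, 0.0364]
orientation: [-3.141, 0.002, 1.448]
ft_force: [0.9, 0.3, 0.5]
grip_width: 0.0003
time_s: 15.42
tcp_pos: [0.575, -0.0047, 0.033]
orientation: [-3.141, 0.002, 1.448]
ft_force: [-0.2, -0.8, -0.1]
grip_width: 0.0
time_s: 15.55
tcp_pos: [0.5747, -0.0046, 0.0307]
orientation: [-3.141, 0.002, 1.448]
ft_force: [-0.5, -0.0, 5.0]
grip_width: -0.0002
t 15.55 shift cm [0.   0.13 0.07] turn [-0.06  0.1  -0.22] tcp [ 0.5747 -0.0046  0.0307] F [-0.5  -0.03  4.97] [ 0.024 -0.005 -0.041] -0.00023743701100934197
```

```bash
python3 -m jog '1 0 0 0.2 0 0 0'
```

```text
time_s: 15.68
tcp_pos: [0.575, -0.0046, 0.03]
orientation: [3.141, 0.002, 1.449]
ft_force: [-3.5, 0.1, 13.3]
grip_width: -0.0001
```

```bash
python3 -m jog '1 0 0 0.15 0 0 0'
```

```text
time_s: 15.8
tcp_pos: [0.5751, -0.0046, 0.0299]
orientation: [3.14, 0.002, 1.449]
ft_force: [-3.9, 0.8, 11.4]
grip_width: -0.0001
```

Contact is firm and the lid is level. I'll press harder.

```bash
python3 -m jog '1 0 0 0.3 0 0 0'
```

```text
time_s: 15.92
tcp_pos: [0.5753, -0.0047, 0.0288]
orientation: [3.138, 0.001, 1.449]
ft_force: [-6.2, 0.2, 14.0]
grip_width: -0.0003
```

```bash
python3 -m jog '1 0 0 0.3 0 0 0'
```

```text
time_s: 16.05
tcp_pos: [0.5753, -0.0047, 0.0275]
orientation: [3.137, 0.001, 1.449]
ft_force: [-6.2, 0.5, 14.2]
grip_width: -0.0001
```

```bash
python3 -m jog '1 0 0 0.3 0 0 0'
```

```text
time_s: 16.18
tcp_pos: [0.5754, -0.0047, 0.0263]
orientation: [3.136, 0.001, 1.449]
ft_force: [-4.9, -0.2, 14.1]
grip_width: 0.0003
```

```bash
python3 -m jog '1 0 0 0.3 0 0 0'
```

```text
time_s: 16.3
tcp_pos: [0.5754, -0.0047, 0.0257]
orientation: [3.134, 0.001, 1.449]
ft_force: [-9.9, 0.3, 24.2]
grip_width: 0.0001
```

```bash
python3 -m jog '1 0 0 0.3 0 0 0'
```

```text
time_s: 16.42
tcp_pos: [0.5755, -0.0046, 0.0256]
orientation: [3.132, 0.001, 1.449]
ft_force: [-11.4, 0.1, 25.4]
grip_width: -0.0001
```

```bash
python3 -m jog '1 0 0 0.3 0 0 0'
```

```text
time_s: 16.55
tcp_pos: [0.5756, -0.0047, 0.0256]
orientation: [3.13, 0.0, 1.449]
ft_force: [-11.1, -0.3, 22.2]
grip_width: -0.0002
```

It reached a hard stop at z = 0.0256, 4.8 mm below contact. I'll lift off and press the edge again lightly to confirm it no longer rocks.

```bash
python3 -m jog '1 0 0 -0.3 0 0 0; 1 0 0 -0.5 0 0 0; 1 0 -1.2 0 0 0 0; 1 0 -1.2 0 0 0 0; 1 0 0 0 0.5 0 0'; python3 go.py 2 -0.027 0.03
```

```text
time_s: 17.18
tcp_pos: [0.5493, -0.0015, 0.0337]
orientation: [3.139, 0.0, 1.449]
ft_force: [-0.2, -0.5, 0.3]
grip_width: 0.0001
t 17.175 shift cm [-0.01  0.34  0.37] turn [ 0.13  0.02 -0.21] tcp [ 0.5493 -0.0015  0.0337] F [-0.18 -0.51  0.26] [0.023 0.026 0.01 ] 0.0001057872961933659
```

```bash
python3 -m jog '1 0 0.2 0.3 0 0 0'; python3 -m jog '1 0 0 0.2 0 0 0';python3 -m jog '1 0 0 0.1 0 0 0'
```

```text
time_s: 17.3
tcp_pos: [0.5514, -0.0017, 0.0307]
orientation: [3.139, 0.0, 1.449]
ft_force: [0.4, -0.4, -0.3]
grip_width: 0.0
time_s: 17.42
tcp_pos: [0.5516, -0.0017, 0.0283]
orientation: [3.139, 0.0, 1.449]
ft_force: [-0.3, 0.2, 0.1]
grip_width: -0.0001
time_s: 17.55
tcp_pos: [0.5517, -0.0017, 0.0269]
orientation: [3.14, 0.0, 1.449]
ft_force: [-0.7, -1.1, 0.8]
grip_width: 0.0002
```

```bash
python3 -m jog '1 0 0 0.1 0 0 0'
```

```text
time_s: 17.68
tcp_pos: [0.5517, -0.0018, 0.0257]
orientation: [3.14, 0.0, 1.449]
ft_force: [-2.0, -0.2, 6.7]
grip_width: -0.0001
```

```bash
python3 -m jog '1 0 0 0.1 0 0 0'
```

```text
time_s: 17.8
tcp_pos: [0.5517, -0.0017, 0.0256]
orientation: [3.139, 0.0, 1.449]
ft_force: [-6.1, 0.3, 13.7]
grip_width: 0.0002
```

```bash
python3 -m jog '1 0 0 0.1 0 0 0'
```

```text
time_s: 17.92
tcp_pos: [0.5518, -0.0017, 0.0256]
orientation: [3.139, 0.0, 1.449]
ft_force: [-5.7, 0.3, 9.9]
grip_width: -0.0001
```

The edge is now solid: z stays at 0.0256, the same height as home, while the force rises to 10–14 N. I'll retreat and take a last look.

```bash
python3 -m jog '1 0 0 -0.5 0 0 0; 1 0 0 -3 0 0 0; 1 0 0 -5 0 0 0; 1 0 -3 -5 0 0 0; 1 0 -4 -2 0 0 0; 1 0 -4 0 0 0 0; 1 0 0 0 0 0 0; 1 0 0 0 0 0 0'; python3 - <<'E'
from rig import imaging,get_obs
from h import *
for n in("wrist","scene","top"):
    c=imaging.read_camera(n); f=c["frame"]
    if n=="top":f=cv2.resize(f[150:320,240:500],None,fx=3,fy=3)
    cv2.imwrite(f"pics/{n}_end.png",f[:,:,::-1])
print(get_obs()["ft_force"],get_obs()["tcp_pos"],np.abs(get_obs()["qd"]).max())
E
```

```text
time_s: 18.92
tcp_pos: [0.4401, 0.012, 0.1867]
orientation: [3.137, -0.0, 1.448]
ft_force: [0.3, 1.1, 0.5]
grip_width: -0.0
[ 1.06774892  0.61492452 -0.21148065] [0.44011593 0.01194555 0.18605905] 0.006440152714900619
```

View pics/wrist_end.png

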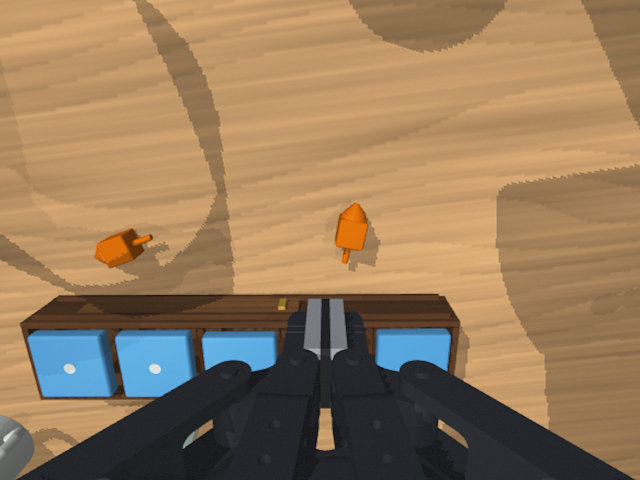

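View pics/scene_end.png

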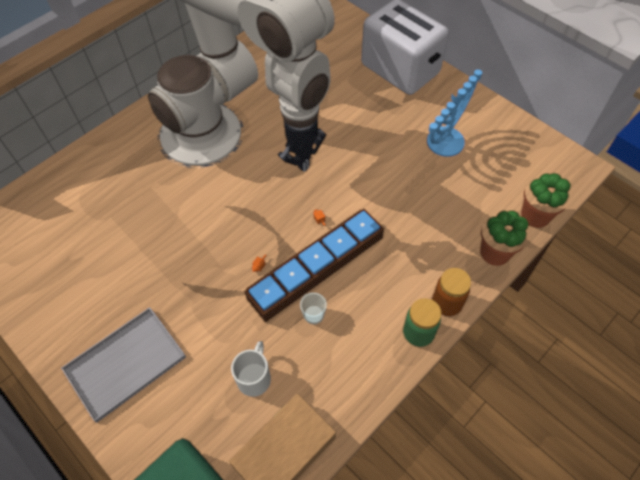

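The scene view shows the arm clear of everything, all five lids level (place 2 near pixel (340,241)), and the dreidels, votive, mug, tray and menorah where they were at the start. I'm handing in.

```bash
python3 -c "
from rig import sign_off
print(sign_off())"
```

```text
the job is handed in; nothing more can be done
None
```

The loose lid was in place 2; I pressed it fully home and handed the job in at about 19 s. No verdict was reported.

- **Finding it:** Places 5, 4 and 3 behaved like sound lids, with the force rising about 3 N per mm up to at most about 7 N. At place 2 the force stayed near 2 N while the front edge sank, then rose at the tip stop. I never pressed place 1, since place 2 had already rocked.
- **Pressing it home:** On its middle the lid sank about 4.8 mm at about 14 N, then met a hard stop at 22–25 N.
- **Last checks:** A second press on its edge, up to about 14 N, found it solid at the same height. The final scene picture shows the lids level, the other objects not visibly moved, and the arm clear of everything.
- **What disagreed:**
  - The shut fingertips were about 34 mm higher than the reported TCP, so I found contact by force instead of computed height.
  - The measured force while the stem sank was about 14 N, slightly under the stated 15 N.

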